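# Latch the loaded specimen case

### The job

One of the two transport cases holds the orange-lidded sample jar, seen through its window; the other is empty. On the case with the jar, hook the wire loop over the prongs of the keeper on the blue end cap, with its bar down under the lips, then press the red lever over past centre until it lies flat and the cap is drawn in. Leave the empty case's latch as it is, and do not disturb the other things on the bench.

Things in the scene. Friction and masses are not known exactly. Their poses are not given: they have to be found in the camera images.
- case_left: left (+y) one of two alike fixed cases: grey body, clear window behind, blue end cap towards the robot, 150 wide, top at z 100. Origin on the bench below the lever pivot; x runs from cap to window, y across, z up. In mm: lever pivot pin (along y) at x 0, z 128; body x -50 to 210; cap x -125 to -50, moved to -x by the gap. On top is one draw latch: lever and wire loop on the body, keeper on the cap
- case_right: right (-y) case, same sizes and frame as case_left. The cases differ only in what lies under the window. Linkage in a case's x-z plane, mm: at lever value t the loop's hinge is at x 30 cos(t-0.349), z 128 + 30 sin(t-0.349); with loop elevation e = loop - lever value the bar is 100 mm further at (-cos e, sin e), the ball from the bar at x -10 cos e + 34 sin e, z 10 sin e + 34 cos e
- lever_left (a joint): left latch's lever, rad: 0 flat, pointing to case +x (closed); 1.57 upright; 2.05 stop, leaning over the cap. Steel plate 8 mm thick, 36 wide, end 95 mm from the pivot, middle plane through the pivot; its red grip face looks to case -x when upright, up when flat. Friction 0.07 N m: stays where left unless the loop pulls it
- lever_right (a joint): right latch's lever, as lever_left. When hooked, pressing near its end takes about 2 to 5 N; dead centre is near 0.35 rad, below that the latch pulls itself flat against a stop at 0. Lever and loop are in friction hinges, so moving the ball by hand moves both
- loop_left (a joint): hinge of the left wire loop on its lever, rad. Elevation of the loop (from its hinge towards case -x) above horizontal = loop minus lever value; negative slopes down to the cap. Stiff (0.045 N m): stays at the angle left, and turns with the lever unless held: a bar not under the keeper's lips swings up as the lever is pressed
- loop_right (a joint): the same for the right latch. The loop can be swung by its ball only in the case's x-z plane (y = 0)
- bar_left (a point): middle of the left loop's cross bar (round, 8 mm thick, 64 long across the case; two side wires lead back to the hinge, 100 mm away). The bar goes over the keeper's two prongs, then down and back under their lips
- bar_right (a point): middle of the right loop's cross bar, as bar_left
- ball_left (a point): centre of the black 22 mm ball by which the left loop is held, on an 8 mm stem on the cross bar, rigid with the loop: 10 mm beyond the bar along the loop and 34 mm off its plane on the upper side. It may turn between the fingers
- ball_right (a point): centre of the right loop's ball, as ball_left
- keeper_left (a point): point on the left cap's top face (z 100) midway between the keeper's two steel prongs, in the plane of the prong faces that take the bar (they look to case -x). Axes as the case's; moves with the cap. Prongs 9 to 25 mm either side of y 0, 28 high; lips reach 6 mm to -x at 22 to 28 mm up; plate below, top 8 mm up. Hooked bar: centre 4 mm to -x, 12 to 18 mm up
- keeper_right (a point): the same point on the right cap, as keeper_left. At the start it lies at about case x -73 mm
- cap_left (a joint): gap at the left case's end cap, m: 0.009 pushed out by its gasket spring (start), about 0.004 drawn in by the closed latch. Spring about 6 N at the start, 12 N latched, 16 N at dead centre
- cap_right (a joint): gap at the right case's end cap, as cap_left
- window_left (a point): centre of the clear window (99 x 138 mm) in the rear top of the left case, 155 mm behind the lever pivot along case x, at the top face; what the case holds stands below it
- window_right (a point): centre of the right case's window, as window_left
- jar_top (a point): centre of the orange lid of the amber sample jar (62 mm diameter, 77 tall), inside the loaded case, seen through its window; stays there
- blank_top (a point): top centre of a flat black foam disc (64 mm diameter, 12 thick), all that lies in the empty case
- marker: bystander, leave alone: white square marker pen with green cap, 130 mm long, 12 thick, lying in front of and between the cases; origin at its underside's centre
- vial: bystander, leave alone: small amber bottle, 36 mm diameter, 90 tall, between the cases; origin at its base
- pot_a: bystander, leave alone: white jar, 66 mm diameter, 110 tall, to the left; origin at its base
- pot_b: bystander, leave alone: white bottle, 66 mm diameter, 130 tall, to the left rear; origin at its base
- dishes: bystander, leave alone: two stacked glass dishes, 90 mm diameter, 28 tall, right rear; origin at its base
- slidebox: bystander, leave alone: green and white slide box 170 x 85 x 34 mm, to the right; origin at its underside's centre

How it is judged:
On the way:
1. the loop's bar is down over the keeper of the loaded case, in front of its prongs and below their lips, with the lever still raised (more than 0.8 rad) (((horizontal distance between jar_top and window_left below 0.03 m and (x of bar_left in the frame of keeper_left between -0.02 and -0.001 m and z of bar_left in the frame of keeper_left between 0.006 and 0.022 m) and value of joint lever_left above 0.8 rad) or (horizontal distance between jar_top and window_right below 0.03 m and (x of bar_right in the frame of keeper_right between -0.02 and -0.001 m and z of bar_right in the frame of keeper_right between 0.006 and 0.022 m) and value of joint lever_right above 0.8 rad))), for 0.2 s.
At the end, for the whole second after the job is handed in: On the case with the jar: lever flat within 0.12 rad and at rest, loop bar hooked (centre 1 to 20 mm in front of the prong faces and 6 to 22 mm above the cap's top), cap drawn in to a gap under 6.5 mm. On the empty case: the loop's ball within 30 mm of where it was (((horizontal distance between jar_top and window_left below 0.03 m and (x of bar_left in the frame of keeper_left between -0.02 and -0.001 m and z of bar_left in the frame of keeper_left between 0.006 and 0.022 m) and value of joint lever_left below 0.12 rad and value of joint cap_left below 0.0065 m and velocity of joint lever_left below 0.1 rad/s and distance of ball_right from where it was at the start of the episode below 0.03 m) or (horizontal distance between jar_top and window_right below 0.03 m and (x of bar_right in the frame of keeper_right between -0.02 and -0.001 m and z of bar_right in the frame of keeper_right between 0.006 and 0.022 m) and value of joint lever_right below 0.12 rad and value of joint cap_right below 0.0065 m and velocity of joint lever_right below 0.1 rad/s and distance of ball_left from where it was at the start of the episode below 0.03 m))); the robot touches nothing.
It fails at once if the latch of the empty case was disturbed (its loop's ball shifted by more than 30 mm) ((horizontal distance between jar_top and window_left below 0.03 m and distance of ball_right from where it was at the start of the episode above 0.03 m) or (horizontal distance between jar_top and window_right below 0.03 m and distance of ball_left from where it was at the start of the episode above 0.03 m)).
It fails at once if a loose thing standing around was pushed by more than 30 mm or knocked over (distance of any of marker, vial, pot_a, pot_b, dishes, slidebox from where it was at the start of the episode above 0.03 m or angle between any of vial, pot_a, pot_b, dishes, slidebox's own z axis and vertical above 0.6 rad).
It also fails if it takes over 51 s, if anything falls off the work surface, if the arm or the gripper's body presses on something with over 40 N, if the wrist force passes 120 N, or if a joint passes its speed limit or range.

### The arm

A 6-joint arm with a two-finger parallel gripper is mounted at the origin on the work surface. World frame = base frame: x ahead of the robot, y to its left, z up, the work surface at z = 0. Lengths are in m, angles in rad, forces in N, time in s.
With the tool pointing down it reaches from about 0.35 to 0.85 m from the base axis. Payload 8.1 kg.
Tool frame: the origin (TCP) lies between the finger pads; the fingertips stand nose_length ahead of it and the grasp point (between the pads) lies 2 mm behind it (nose_length is the distance from the TCP to the fingertips, in m); z points along the fingers, x is the direction in which the jaws open and shut, and the axes are right-handed (so a half turn about z gives the same grasp; the last joint's range is limited). The gripper opens to 93 mm and grips with 3 to 60 N. Pads are 15 mm wide; open, the fingers measure 128 mm over their backs; the gripper's body (75 mm by 188 mm) begins 65 mm behind the grasp point.
Start: joints at [1.051, 0.13, 1.488, -0, 1.523, -0.085], TCP at [0.253, 0.544, 0.236] pointing down, gripper open.
Joint ranges: [-2.96, 2.96], [-0.89, 2.26], [0.02, 2.5], [-1.34, 4.48], [0, 2.73], [-2.66, 2.66]. Speed limits (rad/s): [2.39, 2.39, 2.79, 3.14, 3.14, 3.14].

### API

Orientations are given as a rotation vector (axis times angle).
In Python, from plant import * gives the robot as it stands.
- The arm moves only by the tool carry_out, never from a script. Its argument "steps" is a list of rows, each an object with "xyz": the shift along the world's x, y, z in cm, a list of three; "rot": the turn, a rotation vector about the world's x, y, z in degrees, a list of three. In form: [{"xyz": [tx, ty, tz], "rot": [rx, ry, rz]}, ...]. A call has 1 to 10 rows; each row is the pose to reach, as a shift and turn from the pose commanded when the call began; what a row does not reach only later rows make up. A row lasts 1/10 s, in which the tool goes at most 50 mm and 8.59 degrees, less where a joint would pass 70% of its speed; a pose out of reach is approached as far as the arm can. A call with a gripper value outside its range is refused whole. "grip" is the opening, from 0 (shut) to 1 (fully open), set as the call begins (left out, the last holds). The fingers move at their own pace and stop on an object; "force" is the grip in N (left out, the last holds). Time passes only in rows, so rows that repeat a pose let the fingers close. It gives the time, the measured TCP pose, the force and the opening at its end, in the units of the state.
- read_state(): the state, without advancing time (a new reading comes with each control period).
- read_camera(name): name is "side" or "top"; returns the picture (480x640x3 uint8, red, green, blue); there is no depth.
- calibration(name): a dict with "fov_y" (degrees; the focal length in pixels is half the picture's height over the tangent of half this angle, whatever the lens; pixels are square), "cx", "cy" (the principal point, pixels), "xyz" and "attitude" of the camera in the world. Camera axes: x right, y down, z forward; pixel columns grow to the right and rows downward; lengths in m; the calibration is good to about 2 mm. A picture is of the moment at which its call begins. calibration takes no time and is no camera call.
- close_job(): hands the job in, once; it reports no verdict.
The state is a dict: "t": time; "q": joint angles; "dq": joint speeds; "joint_torque": joint torques, N m; "tool_pos": TCP position; "orientation": TCP orientation; "force": force on the tool from outside, world axes, zero at the start; "wrist_torque": the same for the moment, N m; "opening": finger opening in m.
Only numpy, scipy, OpenCV 4.12 (cv2) and the standard library are available. Lean on these libraries where they do the work, as an engineer would, in place of code of your own. Each camera call takes 0.05 s, during which the arm holds its last target.

## Working session

There is one attempt and no reset: what is moved stays moved. The work goes in short steps, Python scripts to look and compute and a tool call to move; the robot and the scene stay as the last step left them, time stands still between calls to the robot, and variables do not carry over. Pictures are saved under pics/ and viewed, and the job is handed in when it is done.

Besides the shell and the picture viewer there is one more tool, called after "Call:" as name([rows], argument=value, ...), one row to a line, values as JSON. carry_out: Moves the arm, as the interface text tells. Its arguments: {"type":"object","properties":{"steps":{"type":"array","items":{"type":"object","properties":{"xyz":{"type":"array","items":{"type":"number"}},"rot":{"type":"array","items":{"type":"number"}}}}},"grip":{"type":"number"},"force":{"type":"number"}},"required":["steps"]}

```bash
mkdir -p pics; ls
python3 - <<'E'
from plant import *
import cv2
s=read_state();print(s)
for n in("side","top"):
    print(n,calibration(n)); cv2.imwrite(f"pics/{n}0.png",read_camera(n)[:,:,::-1])
try: print(nose_length)
except Exception as e: print(e)
E
```

```text
pics
{'t': 0.0, 'q': array([ 1.05061398e+00,  1.31141292e-01,  1.48924470e+00,  6.50444337e-06,
        1.52294742e+00, -8.53894279e-02]), 'dq': array([-2.10263560e-04, -3.23403925e-04, -3.51940992e-04, -8.62766067e-05,
        1.31219720e-03, -2.80373396e-04]), 'joint_torque': array([-4.60366700e-04, -5.59836960e+01, -4.91764140e+01,  7.69385858e-02,
        3.53265507e-02, -6.59703051e-05]), 'tool_pos': array([0.25245346, 0.5437476 , 0.23461824]), 'orientation': array([ 2.64761566e+00,  1.68958296e+00, -2.42619516e-03]), 'force': array([ 0.20338253,  0.70861371, -0.65947004]), 'wrist_torque': array([ 0.01148845, -0.01661299,  0.05469859]), 'opening': 0.09312501947905813}
side {'fov_y': 45.77183187353816, 'cx': 314.0481853476253, 'cy': 237.7855611162167, 'xyz': array([-0.02435698, -0.685003  ,  1.09715429]), 'attitude': array([-2.26670475,  0.86185601, -0.31265461])}
top {'fov_y': 54.241335445458446, 'cx': 317.5347205842674, 'cy': 233.2906367359438, 'xyz': array([ 0.3367873 , -0.03274615,  1.20073436]), 'attitude': array([-2.14404677,  2.06025664, -0.22007687])}
0.017
```

View pics/side0.png

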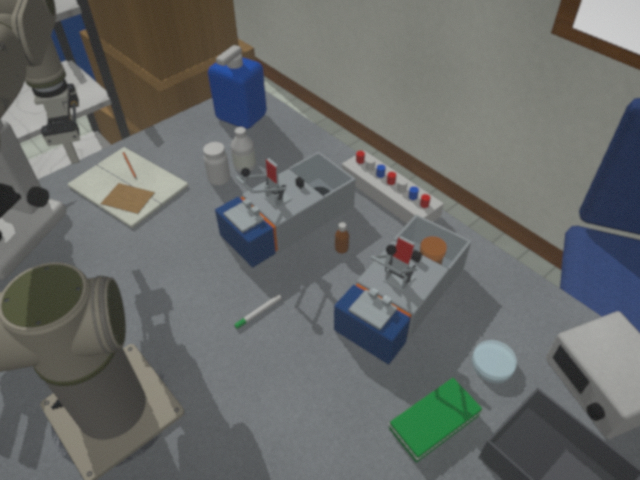

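View pics/top0.png

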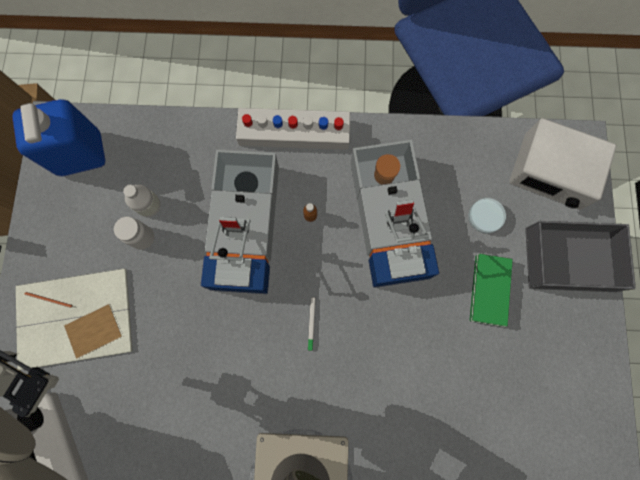

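The right case holds the orange lid (top view 387,169), and the left holds the black disc (246,182). I'll zoom in on the right latch.

Run:
```python
import cv2
a=cv2.imread("pics/top0.png")[135:295,345:445]; cv2.imwrite("pics/tz.png",cv2.resize(a,None,fx=3.7,fy=3.7,interpolation=cv2.INTER_CUBIC))
a=cv2.imread("pics/side0.png")[210:365,325:475]; cv2.imwrite("pics/sz.png",cv2.resize(a,None,fx=3.8,fy=3.8,interpolation=cv2.INTER_CUBIC))
```

```text
(no output)
```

View pics/tz.png

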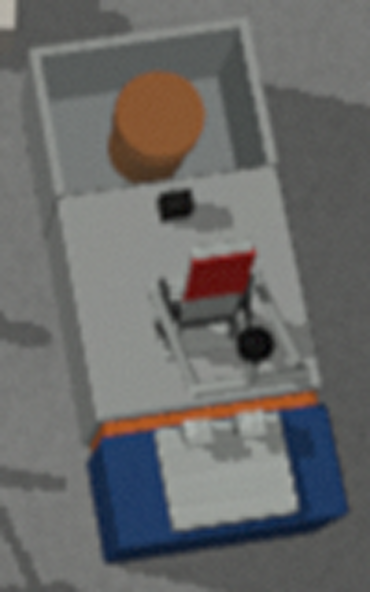

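View pics/sz.png

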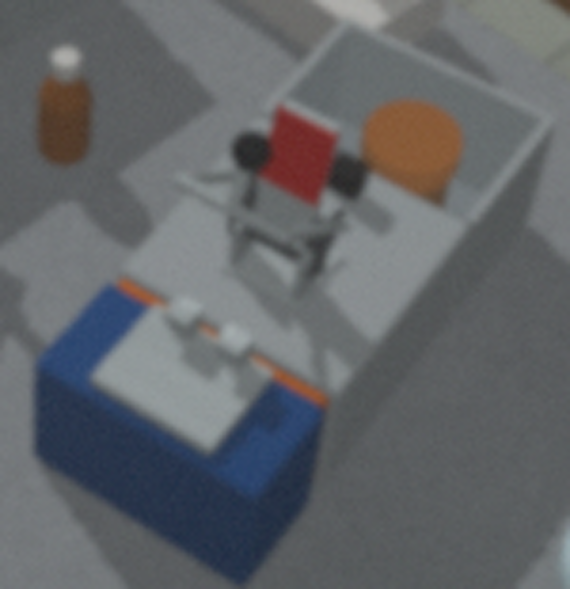

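```bash
cat > h.py <<'E'
import numpy as np, cv2
from scipy.spatial.transform import Rotation as R
from scipy.optimize import least_squares
from plant import calibration
C={n:calibration(n) for n in("top","side")}
def proj(n,P):
    c=C[n];f=240/np.tan(np.radians(c["fov_y"])/2)
    p=R.from_rotvec(c["attitude"]).inv().apply(np.atleast_2d(P)-c["xyz"])
    return np.c_[c["cx"]+f*p[:,0]/p[:,2],c["cy"]+f*p[:,1]/p[:,2]]
def w(pose,P): # case mm -> world m
    x,y,a=pose; P=np.atleast_2d(P)/1000.
    return R.from_euler('z',a).apply(P)+[x,y,0]
def link(t,lo):
    e=lo-t; h=np.array([30*np.cos(t-.349),0,128+30*np.sin(t-.349)])
    b=h+100*np.array([-np.cos(e),0,np.sin(e)])
    ball=b+[-10*np.cos(e)+34*np.sin(e),0,10*np.sin(e)+34*np.cos(e)]
    return h,b,ball
def leverpts(t): # face corners: at end, red side
    d=np.array([np.cos(t),0,np.sin(t)]); n=np.array([-np.sin(t),0,np.cos(t)])
    return np.array([d*95+n*4+[0,s*18,128] for s in(-1,1)]+[d*50+n*4+[0,s*18,128] for s in(1,-1)])
def tz(u,v):return (345+u/3.7,135+v/3.7)
def sz(u,v):return (325+u/3.8,210+v/3.8)
E
cat > fit.py <<'E'
from h import *
obs=[("top",(210,75,100),tz(31,50)),("top",(210,-75,100),tz(247,20)),("side",(210,-75,100),sz(551,121)),("side",(210,75,100),sz(345,25)),
("top",(-54,75,100),tz(97,428)),("top",(-54,-75,100),tz(318,400)),("side",(-54,-75,100),sz(326,401)),("side",(-54,75,100),sz(119,283))]
def res(p):
    r=[]
    for n,P,uv in obs: r+=list(proj(n,w(p,P))[0]-uv)
    return r
s=least_squares(res,[.75,-.15,0.15]);print(s.x,np.round(s.fun.reshape(-1,2),1))
pose=s.x
ob2=[("top","ball",tz(255,345)),("side","ball",sz(251,152)),("top","barR",tz(318,383)),("top","barL",tz(190,390)),("side","barL",sz(178,178)),
]
# lever corners
ob3=[("top",0,tz(256,250)),("top",1,tz(193,256)),("side",0,sz(340,137)),("side",1,sz(282,105))]
def res2(q):
    t,lo=q;h,b,ball=link(t,lo);r=[]
    for n,k,uv in ob2:
        P={"ball":ball,"barR":b+[0,-32,0],"barL":b+[0,32,0]}[k]
        r+=list(proj(n,w(pose,P))[0]-uv)
    L=leverpts(t)
    for n,k,uv in ob3:r+=list(proj(n,w(pose,L[k]))[0]-uv)
    return r
for i0 in([1.6,1.6],[1.6,2.0],[1.6,1.2]):
    s2=least_squares(res2,i0,loss='soft_l1');print(s2.x,s2.cost,np.round(np.array(res2(s2.x)).reshape(-1,2),1).tolist(),np.round(link(*s2.x),1).tolist())
E
python3 fit.py
```

```text
[ 0.60763206 -0.21145483  0.1871898 ] [[-0.1  0.2]
 [ 0.5  0.1]
 [ 0.8  0.2]
 [-0.2 -2. ]
 [ 0.1  0.7]
 [ 2.2 -0.8]
 [ 0.8  0.9]
 [-3.  -2.2]]
[1.31788683 2.04000674] 7.6798432035875415 [[-0.1, -0.1], [-0.8, -0.2], [-4.0, -2.4], [1.1, 0.0], [-0.3, 0.6], [-0.4, -0.4], [0.3, 0.3], [-1.3, -1.1], [-1.0, -0.4]] [[17.0, 0.0, 152.7], [-58.1, 0.0, 218.8], [-43.1, 0.0, 250.9]]
[1.31788678 2.04000668] 7.679843203583308 [[-0.1, -0.1], [-0.8, -0.2], [-4.0, -2.4], [1.1, 0.0], [-0.3, 0.6], [-0.4, -0.4], [0.3, 0.3], [-1.3, -1.1], [-1.0, -0.4]] [[17.0, 0.0, 152.7], [-58.1, 0.0, 218.8], [-43.1, 0.0, 250.9]]
[1.31788678 2.04000669] 7.679843203583623 [[-0.1, -0.1], [-0.8, -0.2], [-4.0, -2.4], [1.1, 0.0], [-0.3, 0.6], [-0.4, -0.4], [0.3, 0.3], [-1.3, -1.1], [-1.0, -0.4]] [[17.0, 0.0, 152.7], [-58.1, 0.0, 218.8], [-43.1, 0.0, 250.9]]
```

```bash
cat >> fit.py <<'E'
pose=s.x; t,lo=s2.x
h,b,ball=link(t,lo)
def draw(n,img,box,sc,out):
    a=cv2.resize(img[box[1]:box[3],box[0]:box[2]],None,fx=sc,fy=sc,interpolation=cv2.INTER_CUBIC)
    def L(P,col,cl=True):
        q=((proj(n,w(pose,P))-[box[0],box[1]]+.5)*sc-.5)
        cv2.polylines(a,[np.int32(np.round(q))],cl,col,1,cv2.LINE_AA)
    L([(210,75,100),(210,-75,100),(-50,-75,100),(-50,75,100)],(0,255,0))
    L([(-59,75,100),(-59,-75,100),(-134,-75,100),(-134,75,100)],(255,255,0))
    L([(-134,75,0),(-134,-75,0)],(255,255,0))
    L(leverpts(t),(255,0,255)); L([b+[0,-32,0],b+[0,32,0],h+[0,32,0],h+[0,-32,0]],(0,255,255))
    for s_ in(-1,1): L([(-73,s_*9,128),(-73,s_*25,128),(-79,s_*25,128),(-79,s_*9,128)],(0,0,255))
    L([ball+[11*np.cos(k),11*np.sin(k),0] for k in np.linspace(0,6.3,20)],(0,255,255))
    L([(155-49.5,69,100),(155-49.5,-69,100),(155+49.5,-69,100),(155+49.5,69,100)],(0,165,255))
    cv2.imwrite(out,a)
if __name__=="__main__":
  draw("top",cv2.imread("pics/top0.png"),(345,135,445,295),3.7,"pics/to.png")
  draw("side",cv2.imread("pics/side0.png"),(325,210,475,365),3.8,"pics/so.png")
E
python3 fit.py>/dev/null
```

```text
(no output)
```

View pics/to.png

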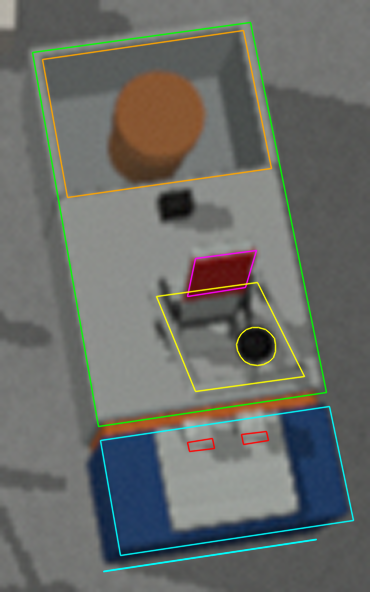

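View pics/so.png

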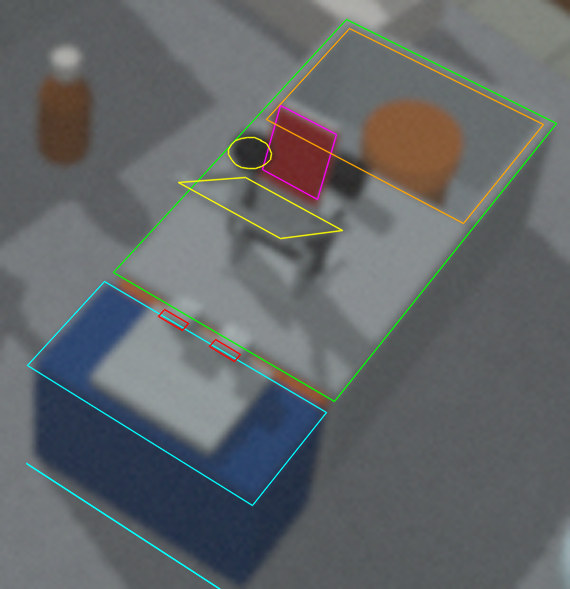

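Run:
```python
import cv2
a=cv2.imread("pics/top0.png")[238:293,362:442]; cv2.imwrite("pics/tz2.png",cv2.resize(a,None,fx=9,fy=9,interpolation=cv2.INTER_CUBIC))
a=cv2.imread("pics/side0.png")[270:340,330:420]; cv2.imwrite("pics/sz2.png",cv2.resize(a,None,fx=8,fy=8,interpolation=cv2.INTER_CUBIC))
```

```text
(no output)
```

View pics/tz2.png

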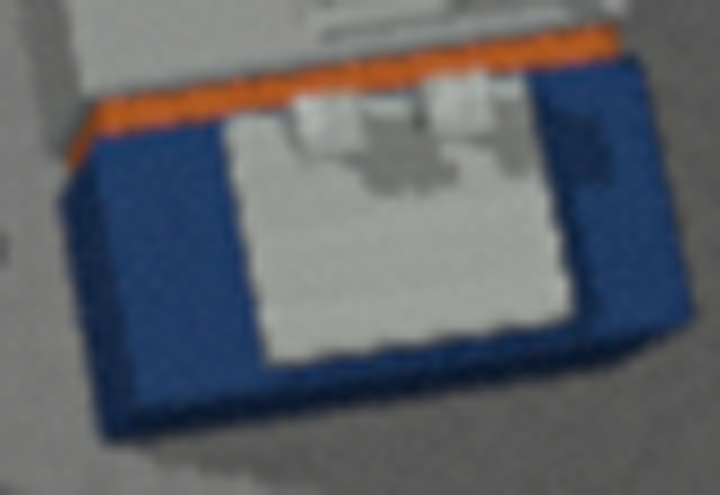

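View pics/sz2.png

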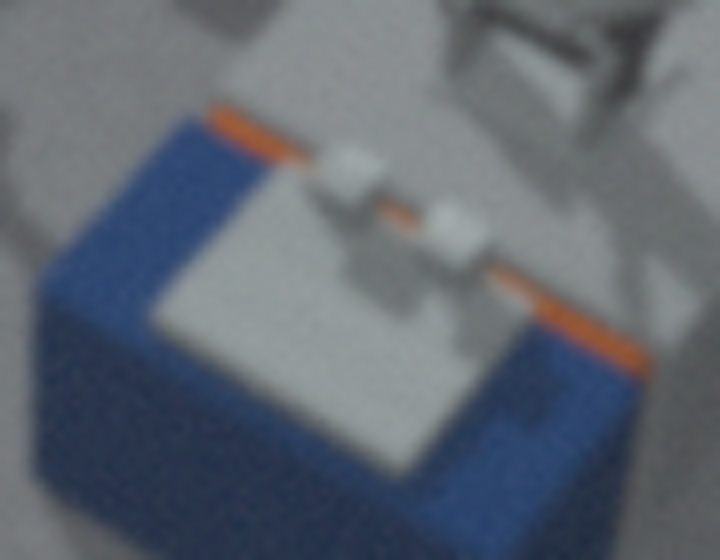

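```bash
cat > fit2.py <<'E'
from h import *
T=lambda u,v:(362+u/9,238+v/9); S=lambda u,v:(330+u/8,270+v/8)
obs=[("top",(210,75,100),tz(31,50)),("top",(210,-75,100),tz(247,20)),("side",(210,-75,100),sz(551,121)),("side",(210,75,100),sz(345,23)),
("top",(-50,75,100),T(85,98)),("top",(-50,-75,100),T(612,27)),("side",(-50,-75,100),S(652,352)),("side",(-50,75,100),S(210,103)),
("top",("k",17,128),T(333,150)),("top",("k",-17,128),T(462,131)),("side",("k",17,128),S(332,183)),("side",("k",-17,128),S(439,243)),
("top",("c",75,100),T(125,405)),("top",("c",-75,100),T(690,318)),("side",("c",75,100),S(42,290))]
def res(p):
    r=[]
    for n,P,uv in obs:
        P=list(P)
        if P[0]=="k":P[0]=p[3]-6
        if P[0]=="c":P[0]=p[4]
        r+=list(proj(n,w(p[:3],P))[0]-uv)
    return np.array(r)
s=least_squares(res,[.6,-.2,0.187,-73,-134],loss='soft_l1',x_scale=[.1,.1,.1,10,10]);
print(s.x,s.cost)
for o,r in zip(obs,res(s.x).reshape(-1,2)): print(o[0],o[1],np.round(r,1))
pose=s.x[:3]
ob2=[("top","ball",tz(255,345)),("side","ball",sz(251,152)),("top","barL",tz(190,390)),("side","barL",sz(178,178)),]
ob3=[("top",0,tz(256,250)),("top",1,tz(193,256)),("side",0,sz(340,137)),("side",1,sz(282,105))]
def res2(q):
    t,lo=q;h,b,ball=link(t,lo);r=[]
    for n,k,uv in ob2:
        P={"ball":ball,"barR":b+[0,-32,0],"barL":b+[0,32,0]}[k]
        r+=list(proj(n,w(pose,P))[0]-uv)
    L=leverpts(t)
    for n,k,uv in ob3:r+=list(proj(n,w(pose,L[k]))[0]-uv)
    return r
s2=least_squares(res2,[1.3,2],loss='soft_l1');print(s2.x,s2.cost,np.round(np.array(res2(s2.x)).reshape(-1,2),1).tolist())
h_,b_,ball=link(*s2.x);print(ball,w(pose,ball))
# triangulated ball
tr=least_squares(lambda p:np.r_[proj("top",p)[0]-tz(255,345),proj("side",p)[0]-sz(251,152)],[.6,-.2,.25]);print(tr.x,tr.fun)
d=tr.x-[*pose[:2],0];print("case frame",R.from_euler('z',-pose[2]).apply(d)*1000)
E
python3 fit2.py
```

```text
[   0.60784077   -0.21142764    0.18865475  -67.98558585 -129.73094676] 11.339399683477529
top (210, 75, 100) [-0.2  0.2]
top (210, -75, 100) [ 0.3 -0. ]
side (210, -75, 100) [0.8 0. ]
side (210, 75, 100) [-0.3 -1.5]
top (-50, 75, 100) [-0.4  0.8]
top (-50, -75, 100) [ 2.8 -0.4]
side (-50, -75, 100) [1.2 1.1]
side (-50, 75, 100) [-1.8 -1.8]
top ('k', 17, 128) [-0.2 -0.7]
top ('k', -17, 128) [-0.1 -0.8]
side ('k', 17, 128) [-0.7  0.3]
side ('k', -17, 128) [-0.6  0.7]
top ('c', 75, 100) [ 1.  -0.2]
top ('c', -75, 100) [ 0.9 -0. ]
side ('c', 75, 100) [-2.3 -1.8]
[1.31806243 2.04252748] 2.9037521173373086 [[-0.1, -0.3], [-0.7, -0.4], [1.2, -0.1], [-0.2, 0.5], [-0.5, -0.5], [0.2, 0.2], [-1.3, -1.1], [-0.9, -0.5]]
[-42.85877817   0.         251.09254154] [[ 0.56574242 -0.21946528  0.25109254]]
[ 0.56595989 -0.22026909  0.2501022 ] [ 0.19563335 -0.31042322 -0.32811722  0.11560294]
case frame [-42.79591237  -0.83033823 250.10219707]
```

```bash
cat > st.py <<'E'
from h import *
from plant import read_state
pose=np.array([.60784,-.2114,.1887])
def show():
    s=read_state(); r=R.from_rotvec(s["orientation"])
    c=R.from_euler('z',-pose[2]).apply(s["tool_pos"]-[*pose[:2],0])*1000
    print("t",round(s["t"],2),"tcp",np.round(s["tool_pos"],4),"case",np.round(c,1),"F",np.round(s["force"],1),"Fcase",np.round(R.from_euler('z',-pose[2]).apply(s["force"]),1),"open",round(s["opening"],4),"xaz",np.round(np.degrees(np.arctan2(*r.as_matrix()[1::-1,0])),1),"z",np.round(r.as_matrix()[:,2],3),"q",np.round(s["q"],2))
show()
E
python3 - <<'E'
from st import *
print(np.degrees(pose[2])+90)
E
```

```text
t 0.1 tcp [0.2525 0.5438 0.2347] case [-207.4  808.4  234.7] F [-0.1  0.3  0. ] Fcase [-0.1  0.3  0. ] open 0.0927 xaz 65.1 z [-0.001 -0.001 -1.   ] q [ 1.05  0.13  1.49 -0.    1.52 -0.09]
100.81171359411863
```

Call:
carry_out([
  {"xyz": [0, 0, 4.5], "rot": [0, 0, 0]},
  {"xyz": [0.5, -1, 9], "rot": [0, 0, 0]},
  {"xyz": [2, -5, 11], "rot": [0, 0, 4]},
  {"xyz": [3.6, -9, 11.5], "rot": [0, 0, 8]},
  {"xyz": [5.2, -13, 11.5], "rot": [0, 0, 12]},
  {"xyz": [6.9, -17, 11.5], "rot": [0, 0, 16]},
  {"xyz": [8.5, -21, 11.5], "rot": [0, 0, 20]},
  {"xyz": [10.1, -25, 11.5], "rot": [0, 0, 24]},
  {"xyz": [11.7, -29, 11.5], "rot": [0, 0, 28]},
  {"xyz": [13.3, -33, 11.5], "rot": [0, 0, 32]},
], grip=1)

```text
t: 1.1
tool_pos: [0.3858, 0.2125, 0.3503]
orientation: [-2.076, -2.358, 0.0]
force: [0.8, 0.1, -0.2]
opening: 0.0932
```

Call:
carry_out([
  {"xyz": [1.8, -4.3, 0], "rot": [0, 0, 3.7]},
  {"xyz": [3.6, -8.7, 0], "rot": [0, 0, 3.7]},
  {"xyz": [5.4, -13, 0], "rot": [0, 0, 3.7]},
  {"xyz": [7.2, -17.4, 0], "rot": [0, 0, 3.7]},
  {"xyz": [9, -21.7, 0], "rot": [0, 0, 3.7]},
  {"xyz": [10.8, -26, 0], "rot": [0, 0, 3.7]},
  {"xyz": [12.6, -30.4, 0], "rot": [0, 0, 3.7]},
  {"xyz": [14.4, -34.8, 0], "rot": [0, 0, 3.7]},
  {"xyz": [16.2, -39, 0], "rot": [0, 0, 3.7]},
  {"xyz": [18, -43.4, 0], "rot": [0, 0, 3.7]},
])

```text
t: 2.1
tool_pos: [0.566, -0.2216, 0.3501]
orientation: [-2.002, -2.42, -0.0]
force: [0.6, -0.0, -0.2]
opening: 0.0929
```

```bash
python3 st.py
```

```text
t 2.1 tcp [ 0.566  -0.2216  0.3501] case [-43.   -2.2 350.1] F [ 0.6 -0.  -0.2] Fcase [ 0.6 -0.1 -0.2] open 0.0929 xaz 100.8 z [-0.  0. -1.] q [-0.46  0.14  1.28  0.    1.73 -2.22]
```

Call:
carry_out([
  {"xyz": [0, 0.1, -4], "rot": [0, 0, 0]},
  {"xyz": [0, 0.1, -7], "rot": [0, 0, 0]},
  {"xyz": [0, 0.1, -9], "rot": [0, 0, 0]},
  {"xyz": [0, 0.1, -10.1], "rot": [0, 0, 0]},
  {"xyz": [0, 0.1, -10.1], "rot": [0, 0, 0]},
])

```text
t: 2.6
tool_pos: [0.5648, -0.2183, 0.2475]
orientation: [-2.0, -2.418, 0.001]
force: [-0.8, -0.2, 1.1]
opening: 0.0931
```

```bash
cat > pic.py <<'E'
import sys
from st import *
from plant import read_camera
k=sys.argv[1]
a=read_camera("top")[:,:,::-1]; b=read_camera("side")[:,:,::-1]
cv2.imwrite(f"pics/rt{k}.png",a);cv2.imwrite(f"pics/rs{k}.png",b)
x=cv2.resize(a[165:290,350:450],None,fx=4,fy=4,interpolation=cv2.INTER_CUBIC)
y=cv2.resize(b[210:335,325:425],None,fx=4,fy=4,interpolation=cv2.INTER_CUBIC)
cv2.imwrite(f"pics/z{k}.png",np.hstack([x,y]))
E
python3 pic.py 1
```

```text
t 2.6 tcp [ 0.5648 -0.2183  0.2475] case [-43.6   1.3 247.5] F [-0.8 -0.2  1.1] Fcase [-0.9 -0.   1.1] open 0.0931 xaz 100.8 z [-0.003  0.002 -1.   ] q [-0.45  0.14  1.45 -0.    1.55 -2.21]
```

View pics/z1.png

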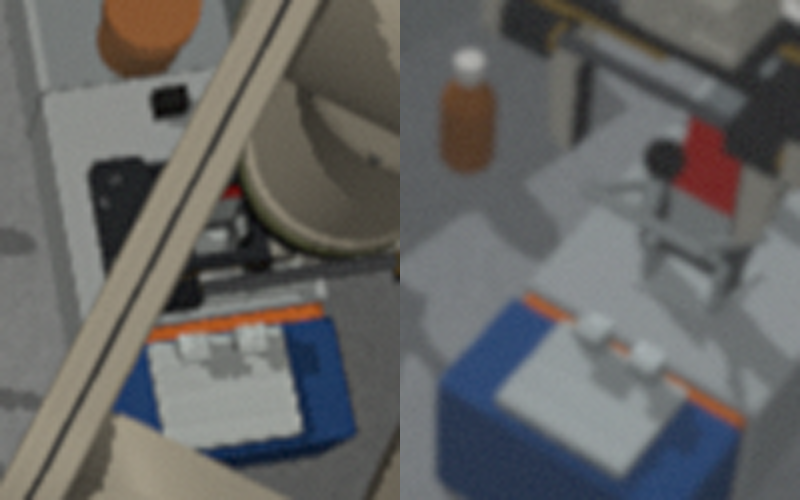

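The side view shows the ball at (663,157) between the open fingertips at (575,140) and (750,240). I'm closing on it now.

Call:
carry_out([
  {"xyz": [0, 0, 0], "rot": [0, 0, 0]},
  {"xyz": [0, 0, 0], "rot": [0, 0, 0]},
  {"xyz": [0, 0, 0], "rot": [0, 0, 0]},
  {"xyz": [0, 0, 0], "rot": [0, 0, 0]},
  {"xyz": [0, 0, 0], "rot": [0, 0, 0]},
  {"xyz": [0, 0, 0], "rot": [0, 0, 0]},
  {"xyz": [0, 0, 0], "rot": [0, 0, 0]},
  {"xyz": [0, 0, 0], "rot": [0, 0, 0]},
], grip=0.1, force=12)

```text
t: 3.5
tool_pos: [0.5657, -0.2188, 0.2496]
orientation: [-2.003, -2.42, 0.0]
force: [0.8, 0.7, -0.9]
opening: 0.0338
```

```bash
python3 st.py
```

```text
t 3.5 tcp [ 0.5657 -0.2188  0.2496] case [-42.8   0.6 249.6] F [ 0.8  0.7 -0.9] Fcase [ 0.9  0.6 -0.9] open 0.0338 xaz 100.8 z [-0.  0. -1.] q [-0.45  0.14  1.45 -0.    1.55 -2.21]
```

Call:
carry_out([
  {"xyz": [0, 0, 0], "rot": [0, 0, 0]},
  {"xyz": [0, 0, 0], "rot": [0, 0, 0]},
  {"xyz": [0, 0, 0], "rot": [0, 0, 0]},
  {"xyz": [0, 0, 0], "rot": [0, 0, 0]},
], force=20)

```text
t: 3.9
tool_pos: [0.5657, -0.2192, 0.2496]
orientation: [2.003, 2.42, -0.0]
force: [0.6, -2.0, -0.9]
opening: 0.0203
```

```bash
python3 st.py
```

```text
t 3.9 tcp [ 0.5657 -0.2192  0.2496] case [-42.8   0.3 249.6] F [ 0.6 -2.  -0.9] Fcase [ 0.2 -2.1 -0.9] open 0.0203 xaz 100.8 z [ 0. -0. -1.] q [-0.45  0.14  1.45 -0.    1.55 -2.21]
```

```bash
cat > path.py <<'E'
from st import *
def deltas(wps,p0):
    b0=link(p0[0],p0[0]+p0[1])[2]
    for t,e in wps:
        h,b,ba=link(t,t+e); d=R.from_euler('z',pose[2]).apply(ba-b0)/10
        print((t,e),"bar",np.round(b[[0,2]],1),"ball",np.round(ba[[0,2]],1),"d cm",np.round(d,2).tolist())
E
python3 - <<'E'
from path import *
deltas([(1.35,.64),(1.4,.56),(1.45,.48),(1.52,.4),(1.6,.3),(1.67,.2),(1.74,.1),(1.78,0),(1.82,-.1),(1.82,-.2),(1.82,-.3),(1.82,-.37),(1.82,-.43)],(1.318,.7245))
E
```

```text
t 3.9 tcp [ 0.5657 -0.2192  0.2496] case [-42.8   0.3 249.6] F [ 0.6 -2.  -0.9] Fcase [ 0.2 -2.1 -0.9] open 0.0203 xaz 100.8 z [ 0. -0. -1.] q [-0.45  0.14  1.45 -0.    1.55 -2.21]
(1.35, 0.64) bar [-64. 213.] ball [-51.7 246.2] d cm [-0.87, -0.17, -0.49]
(1.4, 0.56) bar [-69.8 207.2] ball [-60.2 241.3] d cm [-1.71, -0.33, -0.98]
(1.45, 0.48) bar [-75.1 200.9] ball [-68.3 235.7] d cm [-2.5, -0.48, -1.54]
(1.52, 0.4) bar [-80.4 194.6] ball [-76.4 229.8] d cm [-3.3, -0.63, -2.13]
(1.6, 0.3) bar [-86.1 186. ] ball [-85.6 221.5] d cm [-4.2, -0.8, -2.96]
(1.67, 0.2) bar [-90.6 176.9] ball [-93.6 212.2] d cm [-4.99, -0.95, -3.88]
(1.74, 0.1) bar [-94.1 167.5] ball [-100.7  202.3] d cm [-5.68, -1.08, -4.88]
(1.78, 0) bar [-95.8 157.7] ball [-105.8  191.7] d cm [-6.18, -1.18, -5.94]
(1.82, -0.1) bar [-96.5 147.9] ball [-109.9  180.7] d cm [-6.58, -1.26, -7.04]
(1.82, -0.2) bar [-95. 138.] ball [-111.6  169.3] d cm [-6.75, -1.29, -8.18]
(1.82, -0.3) bar [-92.5 128.3] ball [-112.1  157.8] d cm [-6.81, -1.3, -9.33]
(1.82, -0.37) bar [-90.2 121.7] ball [-111.9  149.8] d cm [-6.78, -1.29, -10.13]
(1.82, -0.43) bar [-87.9 116.2] ball [-111.2  142.9] d cm [-6.71, -1.28, -10.82]
```

Call:
carry_out([
  {"xyz": [-0.87, -0.17, -0.49], "rot": [0, 0, 0]},
  {"xyz": [-1.7, -0.33, -0.98], "rot": [0, 0, 0]},
  {"xyz": [-2.5, -0.48, -1.54], "rot": [0, 0, 0]},
  {"xyz": [-3.3, -0.63, -2.13], "rot": [0, 0, 0]},
  {"xyz": [-4.2, -0.8, -2.96], "rot": [0, 0, 0]},
  {"xyz": [-5, -0.95, -3.9], "rot": [0, 0, 0]},
  {"xyz": [-5.7, -1.08, -4.9], "rot": [0, 0, 0]},
  {"xyz": [-6.2, -1.18, -5.9], "rot": [0, 0, 0]},
  {"xyz": [-6.6, -1.26, -7], "rot": [0, 0, 0]},
  {"xyz": [-6.6, -1.26, -7], "rot": [0, 0, 0]},
])

```text
t: 4.9
tool_pos: [0.4982, -0.2318, 0.1776]
orientation: [-2.003, -2.419, 0.002]
force: [-0.2, -7.4, 0.1]
opening: 0.021
```

```bash
python3 st.py; python3 pic.py 2
```

```text
t 4.9 tcp [ 0.4982 -0.2318  0.1776] case [-111.5    0.5  177.6] F [-0.2 -7.4  0.1] Fcase [-1.6 -7.3  0.1] open 0.021 xaz 100.7 z [-0.002 -0.    -1.   ] q [-0.53  0.03  1.7  -0.    1.41 -2.29]
t 4.9 tcp [ 0.4982 -0.2318  0.1776] case [-111.5    0.5  177.6] F [-0.2 -7.4  0.1] Fcase [-1.6 -7.3  0.1] open 0.021 xaz 100.7 z [-0.002 -0.    -1.   ] q [-0.53  0.03  1.7  -0.    1.41 -2.29]
```

View pics/z2.png

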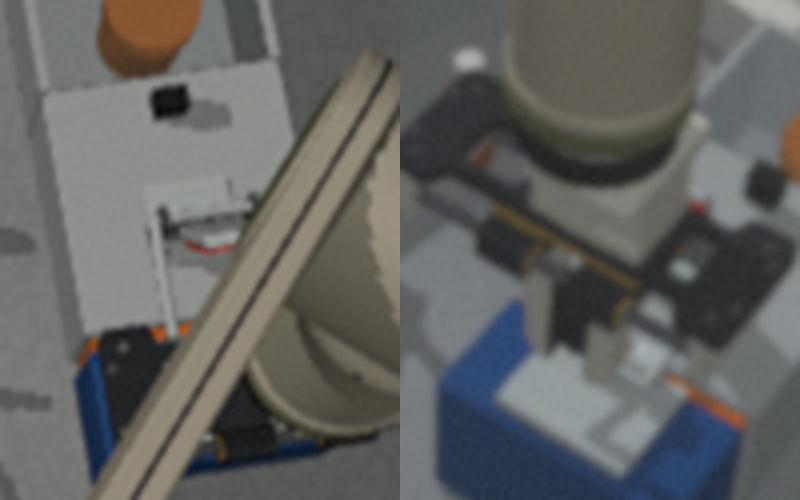

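Call:
carry_out([
  {"xyz": [-0.1, -0.1, -0.6], "rot": [0, 0, 0]},
  {"xyz": [-0.2, -0.12, -1.15], "rot": [0, 0, 0]},
  {"xyz": [-0.2, -0.13, -1.7], "rot": [0, 0, 0]},
  {"xyz": [-0.22, -0.13, -2.3], "rot": [0, 0, 0]},
  {"xyz": [-0.22, -0.13, -2.3], "rot": [0, 0, 0]},
])

```text
t: 5.5
tool_pos: [0.497, -0.2325, 0.1552]
orientation: [-2.002, -2.419, 0.001]
force: [0.2, -3.8, -0.0]
opening: 0.021
```

```bash
python3 st.py
```

```text
t 5.5 tcp [ 0.497  -0.2325  0.1552] case [-1.128e+02  1.000e-01  1.552e+02] F [ 0.2 -3.8 -0. ] Fcase [-0.5 -3.8 -0. ] open 0.021 xaz 100.8 z [-0.001  0.001 -1.   ] q [-0.53  0.05  1.73 -0.    1.37 -2.29]
```

Call:
carry_out([
  {"xyz": [0, -0.05, -0.4], "rot": [0, 0, 0]},
  {"xyz": [0.02, -0.05, -0.8], "rot": [0, 0, 0]},
  {"xyz": [0.06, -0.05, -1.2], "rot": [0, 0, 0]},
  {"xyz": [0.09, -0.04, -1.5], "rot": [0, 0, 0]},
  {"xyz": [0.09, -0.04, -1.5], "rot": [0, 0, 0]},
  {"xyz": [0.09, -0.04, -1.5], "rot": [0, 0, 0]},
])

```text
t: 6.1
tool_pos: [0.4984, -0.2327, 0.1415]
orientation: [-2.002, -2.42, -0.0]
force: [-0.5, 1.3, 0.9]
opening: 0.0209
```

```bash
python3 st.py;python3 pic.py 3
```

```text
t 6.1 tcp [ 0.4984 -0.2327  0.1415] case [-111.5   -0.4  141.5] F [-0.5  1.3  0.9] Fcase [-0.3  1.4  0.9] open 0.0209 xaz 100.8 z [-0.     0.001 -1.   ] q [-0.53  0.06  1.74  0.    1.34 -2.29]
t 6.1 tcp [ 0.4984 -0.2327  0.1415] case [-111.5   -0.4  141.5] F [-0.5  1.3  0.9] Fcase [-0.3  1.4  0.9] open 0.0209 xaz 100.8 z [-0.     0.001 -1.   ] q [-0.53  0.06  1.74  0.    1.34 -2.29]
```

View pics/z3.png

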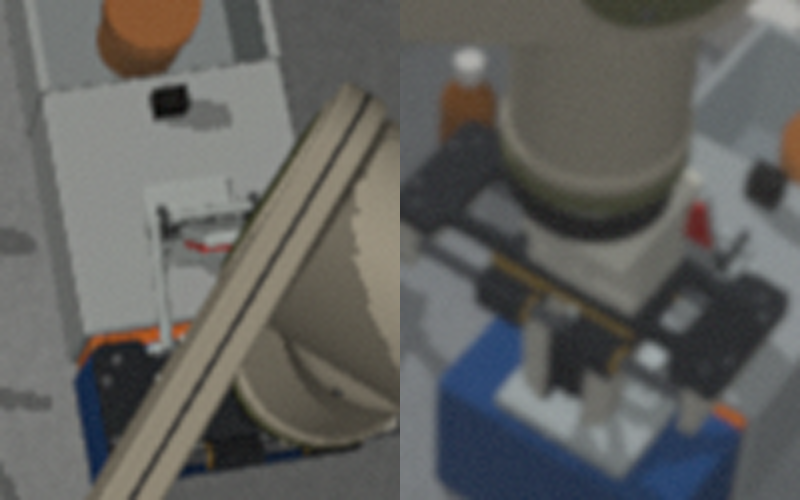

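Call:
carry_out([
  {"xyz": [0.03, 0, -0.15], "rot": [0, 0, 0]},
  {"xyz": [0.05, 0, -0.3], "rot": [0, 0, 0]},
  {"xyz": [0.05, 0, -0.3], "rot": [0, 0, 0]},
])

```text
t: 6.5
tool_pos: [0.4989, -0.2328, 0.1383]
orientation: [-2.002, -2.42, -0.0]
force: [-0.4, 3.1, -0.0]
opening: 0.0205
```

Run:
```python
from path import *
from scipy.optimize import fsolve
for bx in(-86,-84,-82,-80,-78,-76,-74,-72):
    f=lambda q:(link(q[0],q[0]+q[1])[1]-[bx,0,113.5])[[0,2]]
    q=fsolve(f,[1.6,-.43]);deltas([np.round(q,3)],(1.82,-.43))
```

```text
t 6.5 tcp [ 0.4989 -0.2328  0.1383] case [-111.    -0.6  138.3] F [-0.4  3.1 -0. ] Fcase [ 0.2  3.1 -0. ] open 0.0205 xaz 100.8 z [-0.     0.001 -1.   ] q [-0.53  0.07  1.74  0.    1.34 -2.29]
(np.float64(1.797), np.float64(-0.459)) bar [-86.  113.5] ball [-110.   139.5] d cm [0.11, 0.02, -0.34]
(np.float64(1.724), np.float64(-0.455)) bar [-84.  113.5] ball [-107.9  139.6] d cm [0.32, 0.06, -0.33]
(np.float64(1.646), np.float64(-0.449)) bar [-82.  113.5] ball [-105.7  139.8] d cm [0.53, 0.1, -0.31]
(np.float64(1.563), np.float64(-0.44)) bar [-80.  113.5] ball [-103.5  140. ] d cm [0.75, 0.14, -0.29]
(np.float64(1.473), np.float64(-0.429)) bar [-78.  113.5] ball [-101.2  140.2] d cm [0.98, 0.19, -0.27]
(np.float64(1.373), np.float64(-0.413)) bar [-76.  113.5] ball [-98.8 140.6] d cm [1.22, 0.23, -0.23]
(np.float64(1.258), np.float64(-0.392)) bar [-74.  113.5] ball [-96.2 141.1] d cm [1.47, 0.28, -0.18]
(np.float64(1.12), np.float64(-0.362)) bar [-72.  113.5] ball [-93.4 141.7] d cm [1.75, 0.33, -0.12]
```

Call:
carry_out([
  {"xyz": [0.2, 0.04, 0], "rot": [0, 0, 0]},
  {"xyz": [0.4, 0.08, 0.01], "rot": [0, 0, 0]},
  {"xyz": [0.6, 0.12, 0.02], "rot": [0, 0, 0]},
  {"xyz": [0.6, 0.12, 0.02], "rot": [0, 0, 0]},
])

```text
t: 6.9
tool_pos: [0.5044, -0.2318, 0.1384]
orientation: [-2.002, -2.419, 0.001]
force: [-5.4, 2.7, 0.1]
opening: 0.0205
```

```bash
python3 st.py
```

```text
t 6.9 tcp [ 0.5044 -0.2318  0.1384] case [-105.5   -0.6  138.4] F [-5.4  2.7  0.1] Fcase [-4.8  3.7  0.1] open 0.0205 xaz 100.8 z [-0.002  0.    -1.   ] q [-0.52  0.08  1.72 -0.    1.34 -2.28]
```

Call:
carry_out([
  {"xyz": [0.2, 0.04, 0.01], "rot": [0, 0, 0]},
  {"xyz": [0.35, 0.07, 0.03], "rot": [0, 0, 0]},
  {"xyz": [0.35, 0.07, 0.03], "rot": [0, 0, 0]},
])

```text
t: 7.2
tool_pos: [0.508, -0.231, 0.1388]
orientation: [-2.002, -2.42, 0.001]
force: [-3.7, 2.6, 0.1]
opening: 0.021
```

```bash
python3 st.py
```

```text
t 7.2 tcp [ 0.508  -0.231   0.1388] case [-101.8   -0.6  138.8] F [-3.7  2.6  0.1] Fcase [-3.1  3.2  0.1] open 0.021 xaz 100.8 z [-0.001  0.    -1.   ] q [-0.52  0.09  1.72 -0.    1.34 -2.28]
```

```bash
python3 pic.py 4
```

```text
t 7.2 tcp [ 0.508  -0.231   0.1388] case [-101.8   -0.6  138.8] F [-3.7  2.6  0.1] Fcase [-3.1  3.2  0.1] open 0.021 xaz 100.8 z [-0.001  0.    -1.   ] q [-0.52  0.09  1.72 -0.    1.34 -2.28]
```

View pics/z4.png

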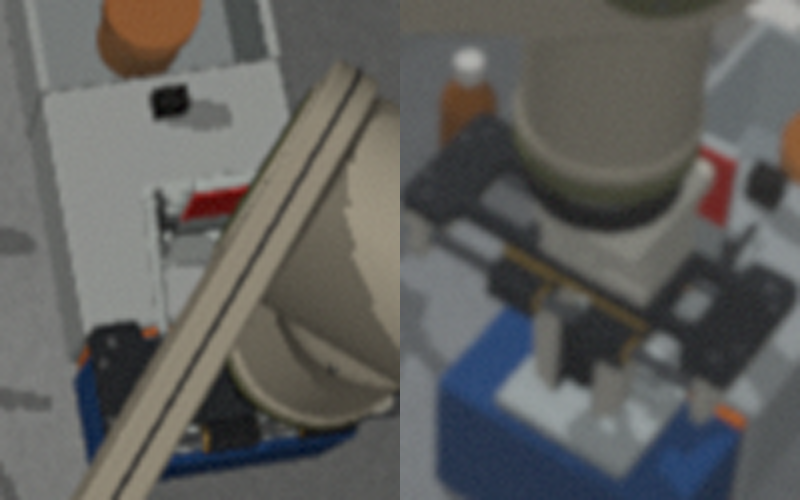

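View pics/rs4.png

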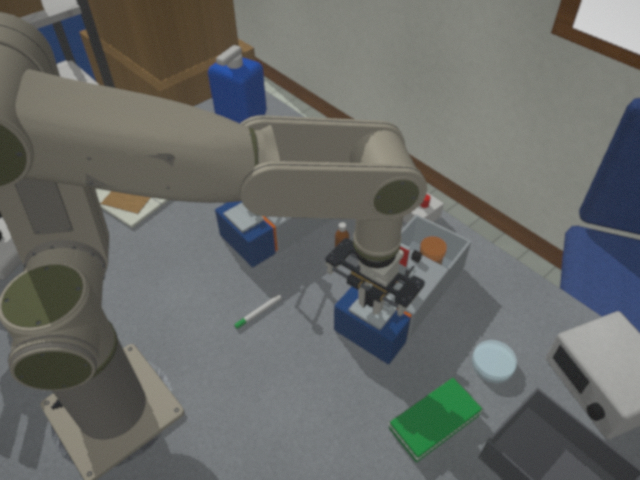

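Call:
carry_out([
  {"xyz": [0.15, 0.03, 0.02], "rot": [0, 0, 0]},
  {"xyz": [0.25, 0.05, 0.04], "rot": [0, 0, 0]},
  {"xyz": [0.25, 0.05, 0.04], "rot": [0, 0, 0]},
])

```text
t: 7.6
tool_pos: [0.5105, -0.2306, 0.1393]
orientation: [-2.002, -2.42, 0.001]
force: [-3.6, 3.6, -0.6]
opening: 0.0206
```

```bash
python3 st.py
```

```text
t 7.6 tcp [ 0.5105 -0.2306  0.1393] case [-99.2  -0.6 139.3] F [-3.6  3.6 -0.6] Fcase [-2.8  4.2 -0.6] open 0.0206 xaz 100.8 z [-0.001  0.    -1.   ] q [-0.52  0.09  1.71 -0.    1.34 -2.27]
```

Call:
carry_out([
  {"xyz": [0.15, 0.03, 0.02], "rot": [0, 0, 0]},
  {"xyz": [0.25, 0.05, 0.04], "rot": [0, 0, 0]},
  {"xyz": [0.25, 0.05, 0.04], "rot": [0, 0, 0]},
])

```text
t: 7.9
tool_pos: [0.5119, -0.2303, 0.1395]
orientation: [-2.001, -2.418, 0.003]
force: [-9.7, 2.6, 2.1]
opening: 0.0204
```

```bash
python3 st.py
```

```text
t 7.9 tcp [ 0.5119 -0.2303  0.1395] case [-97.7  -0.6 139.5] F [-9.7  2.6  2.1] Fcase [-9.1  4.3  2.1] open 0.0204 xaz 100.8 z [-0.003  0.    -1.   ] q [-0.51  0.1   1.7  -0.    1.34 -2.27]
```

Call:
carry_out([
  {"xyz": [-0.1, -0.02, 0], "rot": [0, 0, 0]},
  {"xyz": [-0.1, -0.02, 0], "rot": [0, 0, 0]},
  {"xyz": [-0.1, -0.02, 0], "rot": [0, 0, 0]},
])

```text
t: 8.2
tool_pos: [0.5118, -0.2303, 0.1396]
orientation: [-2.002, -2.419, 0.001]
force: [-4.5, 3.1, 0.4]
opening: 0.0205
```

Call:
carry_out([
  {"xyz": [0, 0, 0], "rot": [0, 0, 0]},
  {"xyz": [0, 0, 0], "rot": [0, 0, 0]},
  {"xyz": [0, 0, 0], "rot": [0, 0, 0]},
  {"xyz": [0, 0, 0], "rot": [0, 0, 0]},
  {"xyz": [0, 0, 0], "rot": [0, 0, 0]},
], grip=0.6)

```text
t: 8.7
tool_pos: [0.5126, -0.2306, 0.1401]
orientation: [2.002, 2.42, 0.0]
force: [-0.2, -0.3, -0.3]
opening: 0.0545
```

```bash
python3 st.py
```

```text
t 8.7 tcp [ 0.5126 -0.2306  0.1401] case [-97.1  -1.  140.1] F [-0.2 -0.3 -0.3] Fcase [-0.3 -0.2 -0.3] open 0.0545 xaz 100.8 z [ 0.001 -0.    -1.   ] q [-0.51  0.09  1.71 -0.    1.34 -2.27]
```

Call:
carry_out([
  {"xyz": [0, 0, 2], "rot": [0, 0, 0]},
  {"xyz": [0, 0, 5], "rot": [0, 0, 0]},
  {"xyz": [0, 0, 9], "rot": [0, 0, 0]},
  {"xyz": [0, 2, 13], "rot": [0, 0, 0]},
  {"xyz": [-2, 6, 16], "rot": [0, 0, 0]},
  {"xyz": [-4, 10, 17], "rot": [0, 0, 0]},
  {"xyz": [-6, 14, 17], "rot": [0, 0, 0]},
  {"xyz": [-8, 18, 17], "rot": [0, 0, 0]},
  {"xyz": [-8, 20, 17], "rot": [0, 0, 0]},
])

```text
t: 9.6
tool_pos: [0.431, -0.0281, 0.3107]
orientation: [2.0, 2.421, 0.002]
force: [0.2, -1.0, 0.5]
opening: 0.0557
```

```bash
python3 st.py; python3 pic.py 5
```

```text
t 9.6 tcp [ 0.431  -0.0281  0.3107] case [-139.4  213.2  310.7] F [ 0.2 -1.   0.5] Fcase [ 0.  -1.   0.5] open 0.0557 xaz 100.9 z [ 0.002  0.    -1.   ] q [-0.18 -0.36  1.8   0.    1.69 -1.94]
t 9.6 tcp [ 0.431  -0.0281  0.3107] case [-139.4  213.2  310.7] F [ 0.2 -1.   0.5] Fcase [ 0.  -1.   0.5] open 0.0557 xaz 100.9 z [ 0.002  0.    -1.   ] q [-0.18 -0.36  1.8   0.    1.69 -1.94]
```

View pics/z5.png

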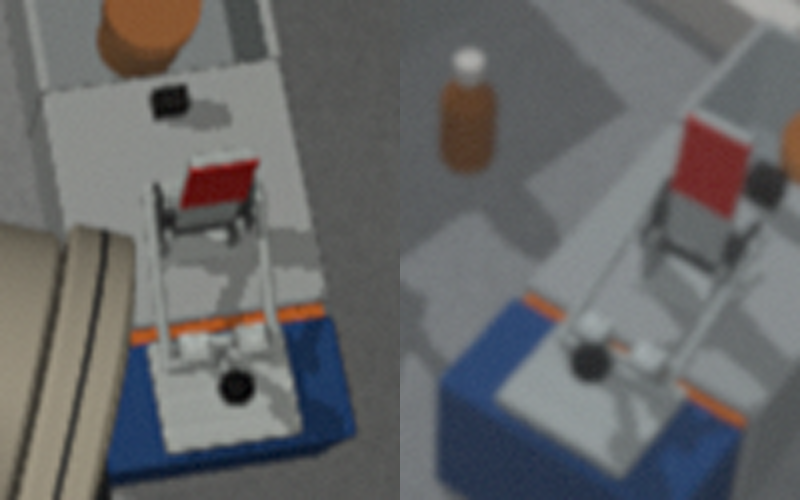

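The loop is in front of and below the prong lips. The ball is at (237,387) in the top crop and (592,362) in the side crop. I'll estimate the angles from these.

Run:
```python
from st import *
T=lambda u,v:(350+u/4,165+v/4); S=lambda u,v:(325+(u-400)/4,210+v/4)
def res(q):
    h,b,ball=link(*q);L=leverpts(q[0])
    o=[("top",ball,T(237,387)),("side",ball,S(592,362)),("top",L[0],T(260,160)),("top",L[1],T(192,166)),("side",L[0],S(750,147)),("side",L[1],S(690,117))]
    return np.concatenate([proj(n,w(pose,P))[0]-uv for n,P,uv in o])
s=least_squares(res,[1.3,.9]);t,lo=s.x;print(t,lo-t,np.round(s.fun.reshape(-1,2),1).tolist(),np.round(link(t,lo),1).tolist())
for tt in [1.35,1.3,1.2,1.1,1.0,.9,.8,.7,.6,.5,.4,.3,.2,.1,0,-.05]:
    r=78;c=np.array([r*np.cos(tt)-4*np.sin(tt)-7.5,0,128+r*np.sin(tt)+4*np.cos(tt)+17])
    print(tt,np.round(c,1),np.round(w(pose,c)[0],4))
```

```text
t 9.7 tcp [ 0.4322 -0.0284  0.3106] case [-138.2  212.7  310.6] F [ 0.3 -1.   0.6] Fcase [ 0.1 -1.   0.6] open 0.0558 xaz 101.0 z [ 0.002  0.    -1.   ] q [-0.18 -0.35  1.8   0.    1.69 -1.95]
1.3787694238636583 -0.38725761121816604 [[0.1, 0.7], [-1.8, -0.1], [-0.7, -0.6], [-0.1, 0.3], [-0.7, -0.5], [-0.6, -0.8]] [[15.5, 0.0, 153.7], [-77.1, 0.0, 116.0], [-99.2, 0.0, 143.7]]
1.35 [  5.7   0.  222. ] [ 0.6134 -0.2103  0.222 ]
1.3 [  9.5   0.  221.2] [ 0.6172 -0.2096  0.2212]
1.2 [ 17.    0.  219.1] [ 0.6246 -0.2082  0.2191]
1.1 [ 24.3   0.  216.3] [ 0.6317 -0.2068  0.2163]
1.0 [ 31.3   0.  212.8] [ 0.6386 -0.2055  0.2128]
0.9 [ 37.9   0.  208.6] [ 0.645  -0.2043  0.2086]
0.8 [ 44.    0.  203.7] [ 0.651  -0.2032  0.2037]
0.7 [ 49.6   0.  198.3] [ 0.6565 -0.2021  0.1983]
0.6 [ 54.6   0.  192.3] [ 0.6615 -0.2012  0.1923]
0.5 [ 59.    0.  185.9] [ 0.6658 -0.2003  0.1859]
0.4 [ 62.8   0.  179.1] [ 0.6695 -0.1996  0.1791]
0.3 [ 65.8   0.  171.9] [ 0.6725 -0.1991  0.1719]
0.2 [ 68.2   0.  164.4] [ 0.6748 -0.1986  0.1644]
0.1 [ 69.7   0.  156.8] [ 0.6763 -0.1983  0.1568]
0 [ 70.5   0.  149. ] [ 0.6771 -0.1982  0.149 ]
-0.05 [ 70.6   0.  145.1] [ 0.6772 -0.1982  0.1451]
```

Call:
carry_out([
  {"xyz": [2, -2, 0.5], "rot": [0, 0, 0]},
  {"xyz": [4, -5, 0.5], "rot": [0, 0, 0]},
  {"xyz": [6.5, -8, 0.5], "rot": [0, 0, 0]},
  {"xyz": [9, -11, 0.5], "rot": [0, 0, 0]},
  {"xyz": [11.5, -14, 0.5], "rot": [0, 0, 0]},
  {"xyz": [13.5, -16.5, 0], "rot": [0, 0, 0]},
  {"xyz": [15.5, -18.5, 0], "rot": [0, 0, 0]},
  {"xyz": [15.5, -18.5, 0], "rot": [0, 0, 0]},
  {"xyz": [15.5, -18.5, 0], "rot": [0, 0, 0]},
], grip=0)

```text
t: 10.6
tool_pos: [0.5872, -0.2166, 0.3088]
orientation: [-2.003, -2.418, 0.001]
force: [0.4, -0.5, -0.3]
opening: 0.0006
```

```bash
python3 st.py
```

```text
t 10.6 tcp [ 0.5872 -0.2166  0.3088] case [-21.3  -1.3 308.8] F [ 0.4 -0.5 -0.3] Fcase [ 0.3 -0.6 -0.3] open 0.0006 xaz 100.7 z [-0.002  0.001 -1.   ] q [-0.44  0.18  1.3  -0.    1.66 -2.19]
```

Call:
carry_out([
  {"xyz": [0, 0.1, -3], "rot": [0, 0, 0]},
  {"xyz": [0, 0.1, -6], "rot": [0, 0, 0]},
  {"xyz": [0, 0.1, -8], "rot": [0, 0, 0]},
  {"xyz": [0, 0.1, -8.7], "rot": [0, 0, 0]},
  {"xyz": [1, 0.3, -8.7], "rot": [0, 0, 0]},
  {"xyz": [1.8, 0.45, -8.7], "rot": [0, 0, 0]},
  {"xyz": [2.2, 0.52, -8.7], "rot": [0, 0, 0]},
  {"xyz": [2.2, 0.52, -8.7], "rot": [0, 0, 0]},
])

```text
t: 11.4
tool_pos: [0.6108, -0.2102, 0.2243]
orientation: [2.001, 2.419, 0.001]
force: [0.3, -0.1, 0.2]
opening: 0.0002
```

```bash
python3 st.py; python3 pic.py 6
```

```text
t 11.4 tcp [ 0.6108 -0.2102  0.2243] case [  3.1   0.7 224.3] F [ 0.3 -0.1  0.2] Fcase [ 0.3 -0.2  0.2] open 0.0002 xaz 100.8 z [ 0.002 -0.001 -1.   ] q [-0.41  0.26  1.37  0.    1.52 -2.17]
t 11.4 tcp [ 0.6108 -0.2102  0.2243] case [  3.1   0.7 224.3] F [ 0.3 -0.1  0.2] Fcase [ 0.3 -0.2  0.2] open 0.0002 xaz 100.8 z [ 0.002 -0.001 -1.   ] q [-0.41  0.26  1.37  0.    1.52 -2.17]
```

View pics/z6.png

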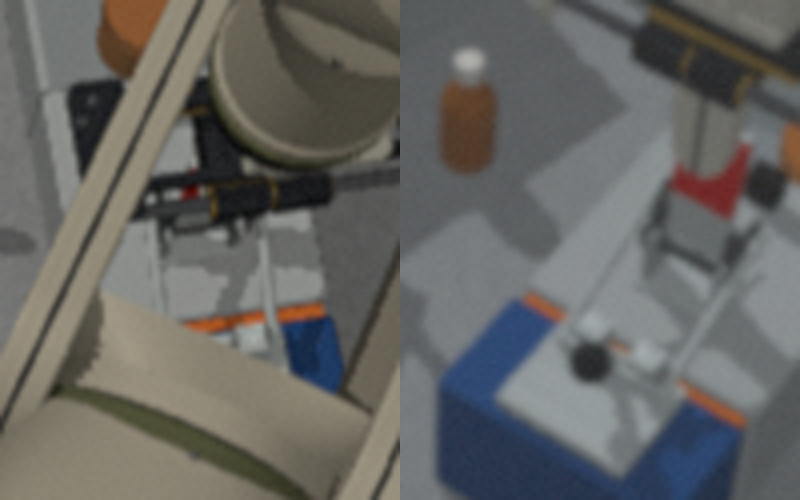

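Call:
carry_out([
  {"xyz": [0.64, 0.12, -0.1], "rot": [0, 0, 0]},
  {"xyz": [1.0, 0.19, -0.2], "rot": [0, 0, 0]},
  {"xyz": [1.37, 0.26, -0.3], "rot": [0, 0, 0]},
  {"xyz": [1.73, 0.33, -0.43], "rot": [0, 0, 0]},
  {"xyz": [2.09, 0.4, -0.57], "rot": [0, 0, 0]},
  {"xyz": [2.45, 0.47, -0.74], "rot": [0, 0, 0]},
  {"xyz": [2.78, 0.53, -0.92], "rot": [0, 0, 0]},
  {"xyz": [2.78, 0.53, -0.92], "rot": [0, 0, 0]},
])

```text
t: 12.3
tool_pos: [0.6375, -0.2046, 0.213]
orientation: [-2.002, -2.42, -0.0]
force: [0.2, -0.4, -0.1]
opening: 0.0006
```

```bash
python3 st.py; python3 pic.py 7
```

```text
t 12.3 tcp [ 0.6375 -0.2046  0.213 ] case [ 30.4   1.1 213. ] F [ 0.2 -0.4 -0.1] Fcase [ 0.1 -0.4 -0.1] open 0.0006 xaz 100.8 z [-0.  0. -1.] q [-0.39  0.33  1.3   0.    1.51 -2.15]
t 12.3 tcp [ 0.6375 -0.2046  0.213 ] case [ 30.4   1.1 213. ] F [ 0.2 -0.4 -0.1] Fcase [ 0.1 -0.4 -0.1] open 0.0006 xaz 100.8 z [-0.  0. -1.] q [-0.39  0.33  1.3   0.    1.51 -2.15]
```

View pics/z7.png

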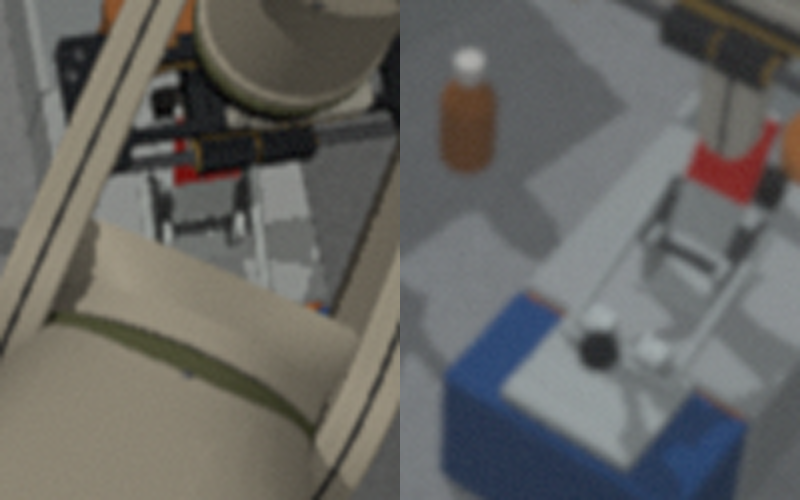

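Call:
carry_out([
  {"xyz": [0.35, 0.06, -0.2], "rot": [0, 0, 0]},
  {"xyz": [0.65, 0.12, -0.42], "rot": [0, 0, 0]},
  {"xyz": [1.0, 0.18, -0.67], "rot": [0, 0, 0]},
  {"xyz": [1.25, 0.22, -0.91], "rot": [0, 0, 0]},
  {"xyz": [1.55, 0.27, -1.18], "rot": [0, 0, 0]},
  {"xyz": [1.8, 0.32, -1.45], "rot": [0, 0, 0]},
  {"xyz": [2.05, 0.36, -1.75], "rot": [0, 0, 0]},
  {"xyz": [2.29, 0.4, -2.05], "rot": [0, 0, 0]},
  {"xyz": [2.29, 0.4, -2.05], "rot": [0, 0, 0]},
])

```text
t: 13.3
tool_pos: [0.6603, -0.2009, 0.1925]
orientation: [-2.003, -2.42, 0.0]
force: [-0.4, -0.2, -0.2]
opening: 0.0004
```

```bash
python3 st.py
```

```text
t 13.3 tcp [ 0.6603 -0.2009  0.1925] case [ 53.5   0.4 192.5] F [-0.4 -0.2 -0.2] Fcase [-0.4 -0.1 -0.2] open 0.0004 xaz 100.8 z [-0. -0. -1.] q [-0.37  0.39  1.26 -0.    1.49 -2.13]
```

Call:
carry_out([
  {"xyz": [0.22, 0.04, -0.32], "rot": [0, 0, 0]},
  {"xyz": [0.43, 0.08, -0.64], "rot": [0, 0, 0]},
  {"xyz": [0.62, 0.11, -0.98], "rot": [0, 0, 0]},
  {"xyz": [0.8, 0.14, -1.32], "rot": [0, 0, 0]},
  {"xyz": [0.95, 0.17, -1.68], "rot": [0, 0, 0]},
  {"xyz": [1.1, 0.2, -2.04], "rot": [0, 0, 0]},
  {"xyz": [1.33, 0.24, -2.8], "rot": [0, 0, 0]},
  {"xyz": [1.45, 0.26, -3.5], "rot": [0, 0, 0]},
  {"xyz": [1.45, 0.26, -3.5], "rot": [0, 0, 0]},
])

```text
t: 14.2
tool_pos: [0.6738, -0.1979, 0.1561]
orientation: [-2.001, -2.418, 0.001]
force: [-1.2, 0.5, -1.2]
opening: 0.0006
```

```bash
python3 st.py; python3 pic.py 8
```

```text
t 14.2 tcp [ 0.6738 -0.1979  0.1561] case [ 67.4   0.9 156.1] F [-1.2  0.5 -1.2] Fcase [-1.1  0.7 -1.2] open 0.0006 xaz 100.8 z [-0.003  0.001 -1.   ] q [-0.36  0.45  1.25  0.    1.44 -2.12]
t 14.2 tcp [ 0.6738 -0.1979  0.1561] case [ 67.4   0.9 156.1] F [-1.2  0.5 -1.2] Fcase [-1.1  0.7 -1.2] open 0.0006 xaz 100.8 z [-0.003  0.001 -1.   ] q [-0.36  0.45  1.25  0.    1.44 -2.12]
```

View pics/z8.png

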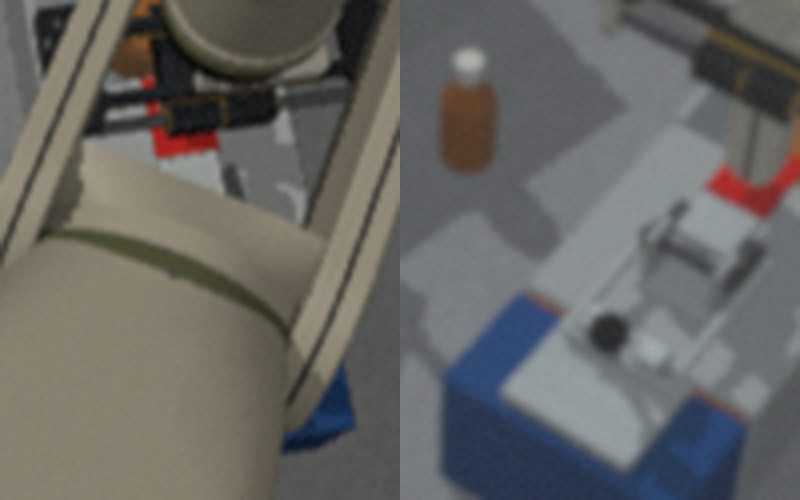

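Call:
carry_out([
  {"xyz": [0.05, 0, -0.3], "rot": [0, 0, 0]},
  {"xyz": [0.05, 0, -0.55], "rot": [0, 0, 0]},
  {"xyz": [0.05, 0, -0.7], "rot": [0, 0, 0]},
  {"xyz": [0.05, 0, -0.7], "rot": [0, 0, 0]},
])

```text
t: 14.7
tool_pos: [0.6749, -0.1983, 0.1509]
orientation: [-2.003, -2.42, 0.0]
force: [-0.6, -0.7, 0.3]
opening: 0.0004
```

```bash
python3 st.py
```

```text
t 14.7 tcp [ 0.6749 -0.1983  0.1509] case [ 68.4   0.3 150.9] F [-0.6 -0.7  0.3] Fcase [-0.7 -0.5  0.3] open 0.0004 xaz 100.8 z [-0.  0. -1.] q [-0.36  0.46  1.26 -0.    1.43 -2.12]
```

No resistance yet, so the lever has probably snapped over. I'll press a few mm further to confirm the stop.

Call:
carry_out([
  {"xyz": [0, 0, -0.15], "rot": [0, 0, 0]},
  {"xyz": [0, 0, -0.25], "rot": [0, 0, 0]},
  {"xyz": [0, 0, -0.25], "rot": [0, 0, 0]},
])

```text
t: 15.0
tool_pos: [0.6752, -0.1984, 0.1493]
orientation: [2.002, 2.42, 0.0]
force: [-1.7, 0.8, 3.7]
opening: 0.0006
```

```bash
python3 st.py
```

```text
t 15.0 tcp [ 0.6752 -0.1984  0.1493] case [ 68.6   0.2 149.3] F [-1.7  0.8  3.7] Fcase [-1.5  1.2  3.7] open 0.0006 xaz 100.8 z [ 0. -0. -1.] q [-0.36  0.46  1.26 -0.    1.43 -2.12]
```

Call:
carry_out([
  {"xyz": [0, 0, 2], "rot": [0, 0, 0]},
  {"xyz": [0, 0, 6], "rot": [0, 0, 0]},
  {"xyz": [0, 0, 10], "rot": [0, 0, 0]},
  {"xyz": [-3, 2, 14], "rot": [0, 0, 0]},
  {"xyz": [-7, 5, 16], "rot": [0, 0, 0]},
  {"xyz": [-11, 8, 16], "rot": [0, 0, 0]},
  {"xyz": [-15, 11, 16], "rot": [0, 0, 0]},
  {"xyz": [-19, 15, 16], "rot": [0, 0, 0]},
  {"xyz": [-22, 18, 16], "rot": [0, 0, 0]},
  {"xyz": [-22, 18, 16], "rot": [0, 0, 0]},
])

```text
t: 16.0
tool_pos: [0.4522, -0.0154, 0.3089]
orientation: [-2.0, -2.423, -0.002]
force: [0.9, 0.1, 0.8]
opening: 0.0006
```

```bash
python3 st.py; python3 pic.py 9
```

```text
t 16.0 tcp [ 0.4522 -0.0154  0.3089] case [-116.1  221.7  308.9] F [0.9 0.1 0.8] Fcase [ 0.9 -0.1  0.8] open 0.0006 xaz 100.9 z [ 0.     0.001 -1.   ] q [-0.15 -0.3   1.76  0.    1.68 -1.91]
t 16.0 tcp [ 0.4522 -0.0154  0.3089] case [-116.1  221.7  308.9] F [0.9 0.1 0.8] Fcase [ 0.9 -0.1  0.8] open 0.0006 xaz 100.9 z [ 0.     0.001 -1.   ] q [-0.15 -0.3   1.76  0.    1.68 -1.91]
```

View pics/z9.png

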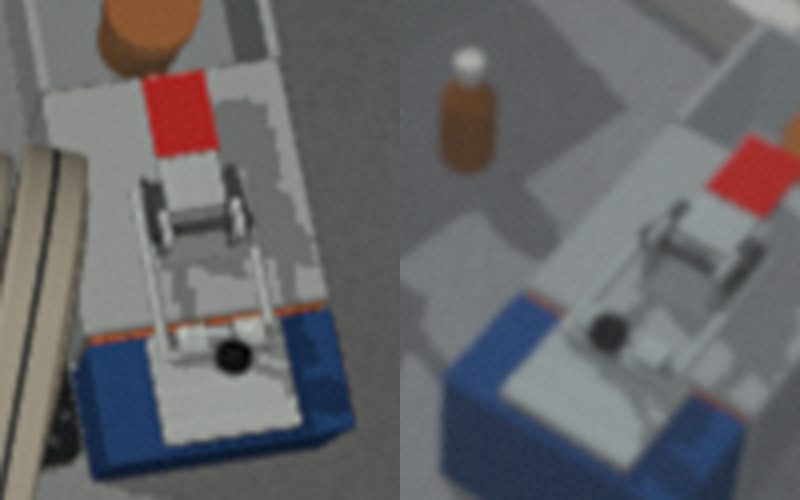

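View pics/rt9.png

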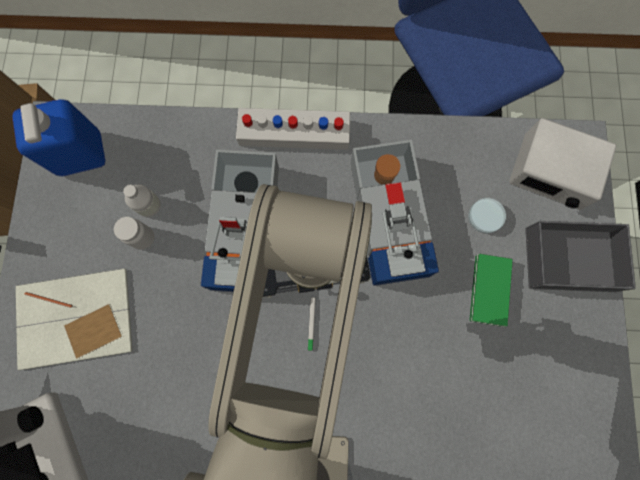

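The red lever lies flat (red patch at 182,112 in the crop). The orange gasket gap has narrowed and the ball is at (234,356). In the full view the left latch (ball 222,253) and the other things are where they were. I'll let the arm settle and do a last numeric check.

Call:
carry_out([
  {"xyz": [0, 0, 0], "rot": [0, 0, 0]},
  {"xyz": [0, 0, 0], "rot": [0, 0, 0]},
  {"xyz": [0, 0, 0], "rot": [0, 0, 0]},
])

```text
t: 16.4
tool_pos: [0.4557, -0.0191, 0.3084]
orientation: [-2.004, -2.419, 0.001]
force: [-0.3, -0.0, -0.2]
opening: 0.0007
```

Run:
```python
from st import *
T=lambda u,v:(350+u/4,165+v/4); S=lambda u,v:(325+(u-400)/4,210+v/4)
def res(q):
    h,b,ball=link(*q);L=leverpts(q[0])
    o=[("top",ball,T(234,356)),("side",ball,S(609,333)),("top",L[0],T(207,70)),("top",L[1],T(142,79)),("side",L[1],S(755,135))]
    return np.concatenate([proj(n,w(pose,P))[0]-uv for n,P,uv in o])
s=least_squares(res,[.1,.1]);t,lo=s.x;print(t,lo-t,np.round(s.fun.reshape(-1,2),1).tolist(),np.round(link(t,lo),1).tolist())
a=cv2.imread("pics/top0.png").astype(int);b=cv2.imread("pics/rt9.png").astype(int)
for n,(x0,y0,x1,y1) in dict(left=(205,190,235,265),pots=(110,175,160,250),dishes=(465,190,510,240),box=(470,250,515,330),marker=(303,310,325,352)).items(): print(n,np.abs(a-b)[y0:y1,x0:x1].mean().round(1))
```

```text
t 16.4 tcp [ 0.4557 -0.0191  0.3084] case [-113.3  217.4  308.4] F [-0.3 -0.  -0.2] Fcase [-0.3  0.  -0.2] open 0.0007 xaz 100.7 z [-0.001  0.    -1.   ] q [-0.15 -0.28  1.75 -0.    1.68 -1.91]
0.024634079411167784 -0.008318601510406809 [[0.0, 0.4], [-1.1, -0.6], [-1.2, -0.2], [0.2, -0.3], [-1.2, -0.3]] [[28.4, 0.0, 118.4], [-71.6, 0.0, 117.6], [-81.8, 0.0, 151.5]]
left 1.3
pots 1.3
dishes 1.2
box 5.7
marker 1.2
```

```bash
python3 -c "
from plant import *
print(close_job())"
```

```text
the job is handed in; nothing more can be done
None
```

I latched the right case, the one holding the orange-lidded jar, and handed the job in at 16.4 s. I gripped the loop by its ball, put its bar over the keeper prongs and under the lips, then pressed the lever over centre until it met its stop.

- **Hooking:** with the lever still at about 1.38 rad, the picture fit put the bar about 4 mm in front of the prong faces and 16 mm above the cap top. That assumes the nominal keeper position.
- **Latched state:** the last picture fit gave the lever at about 0.02 rad and the bar about 17.6 mm above the cap top. I saw the orange gasket gap narrow, but did not measure it in mm.
- **Stop contact:** there was almost no force on the lever through most of the press, where 2 to 5 N was expected. At flat height I felt 3.7 N against the stop.
- **Left latch and bench items:** the image comparison showed no change at the left latch, marker, pots or dishes. The slide box region differed slightly; I put that down to a changed arm shadow, since the box looks unmoved. I only checked the vial by eye.
- **Disagreement:** my first picture fit put the keeper at case x -68 mm, not the stated -73. Contact when I pulled the bar back suggested about -71.5. It did not affect the hooking.

The gripper was clear of everything and reading about zero force when I handed in.

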